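Clamp the recipe-card holder to the chopping board

ROBOT

A 6-joint arm with a two-finger parallel gripper is mounted at the origin on a cart in front of the work surface, level with it; the furniture and walls round the work are solid. World frame = base frame: x ahead of the robot, y to its left, z up, the work surface at z = 0. Lengths are in m, angles in rad, forces in N, time in s.
With the tool pointing down it reaches from about 0.425 to 0.95 m from the base axis. Payload 3.5 kg.
Tool frame: the origin (TCP) lies at the very end of the fingers, on their centre line; the grasp point (between the pads) lies ctrl.tcp_to_grasp behind it (ctrl.tcp_to_grasp is the distance from the TCP to the grasp point, in m); z points along the fingers, y is the line along which they close (so a half turn about z gives the same grasp; the last joint's range is limited). The gripper opens to 85 mm and grips with 20 to 120 N. Pads are 22 mm wide; open, the fingers measure 114 mm over their backs; the gripper's body (76 mm by 85 mm) begins 54 mm behind the grasp point. The pads swing forward as they close: fully open they stand 13 mm farther back than shut.
Start: joints at [-1.346, 0.286, 1.577, -0, 1.279, -0.15], TCP at [0.247, -0.628, 0.231] pointing down, gripper open.
Joint ranges: [-2.77, 2.77], [-0.9, 2.22], [0.21, 2.48], [-1.53, 4.67], [0.24, 2.81], [-2.84, 2.84]. Speed limits (rad/s): [2.79, 2.79, 3.14, 3.14, 3.14, 3.14].

INTERFACE

Orientations are given as a unit quaternion [x, y, z, w].
In Python, from plant import ctrl gives the robot as it stands.
- The arm moves only by the shell command python3 -m inch 'ROWS' [FORCE]. ROWS is JSON, a list of rows, each an object with "slide": the shift along the tool's x, y, z in cm, a list of three; "turn": the turn about the tool's z in rad; "grip": the finger opening in cm, from 0 to 8.54. A call has 1 to 20 rows; each row is the pose to reach, as a shift and turn from the pose commanded when the call began, along the tool's axes at that moment; what a row does not reach only later rows make up. A row lasts 1/10 s, in which the tool goes at most 50 mm and 8.59 degrees, less where a joint would pass 70% of its speed; a pose out of reach is approached as far as the arm can. A call with a gripper value outside its range is refused whole. The fingers move at their own pace and stop on an object; FORCE is the grip in N (left out, the last holds). Time passes only in rows, so rows that repeat a pose let the fingers close. It gives the time, the measured TCP pose, the force, the opening and the grip force at its end, in the units of the state.
- ctrl.get_state(): the state, without advancing time (a new reading comes with each control period).
- ctrl.read_camera(name): name is "side" or "top"; returns (picture, depth): 400x640x3 uint8, red, green, blue; 400x640 float32, m along the optical axis (not along the pixel's ray), 0 where there is no reading.
- ctrl.camera_info(name): a dict with "K" (3x3 intrinsics, pixels), "camera_from_world" (4x4, takes a point from world to camera coordinates). Camera axes: x right, y down, z forward; pixel columns grow to the right and rows downward; lengths in m; the calibration is good to about 2 mm. A picture is of the moment at which its call begins. camera_info takes no time and is no camera call.
- ctrl.sign_off(): hands the job in; it is judged then, once.
The state is a dict: "time": time; "qpos": joint angles; "dq": joint speeds; "joint_efforts": joint torques, N m; "eef_pos": TCP position; "tcp_rot": TCP orientation; "contact_force": force on the tool from outside, world axes, zero at the start; "wrist_torque": the same for the moment, N m; "opening": opening from 0.0 (shut) to 1.0 (fully open); "finger_force": force on a finger pad.
Only numpy, scipy, OpenCV 4.12 (cv2) and the standard library are available. Lean on these libraries where they do the work, as an engineer would, in place of code of your own. Each camera call takes 0.05 s, during which the arm holds its last target. There are 200 camera calls.

TASK

Mount the clamp-on recipe-card holder at the middle of the raised chopping board's long near edge: top plate lying on the board, foot underneath it, back pushed up square against the edge, and let go of it there. Then take its wing knob and turn it clockwise until the clutch slips for the first time, and stop at once - it may slip no more than an eighth of a turn. Leave the holder clamped and do not disturb the tin and the spice jar on the board.

Things in the scene. Friction and masses are not known exactly. Their poses are not given: they have to be found in the camera images.
- work_board: Wooden chopping board 200 x 300 x 21 mm, fixed, raised on two dark battens: underside 40 mm, top 61 mm above the worktop. Origin on the worktop under its centre; x along its short side, away from the robot, y along its long side, z up. The battens begin 77 mm in from the long near edge: the space under the edge is free.
- near_edge (a point): Middle of the board's long near edge, at its top (61 mm up); x points inward over the board, y along the edge. Mounted, the holder's x points inward too, its plate rests on the board, its back touches the edge and its foot hangs 5 mm above the worktop.
- clamp: Loose aluminium card holder, 0.65 to 0.9 kg, C-shaped. Origin: underside of its foot, at the inner face of its back, mid-width; x out of the throat, y along its width, z up. mm: back (two legs) x -14..0, y -70..70; foot 7 thick, x -14..45; top plate x -14..56, y -75..75, z 56..68; centre of mass near x 20, y 0. Stands on its foot at the start; carried by its card post.
- post (a point): On the holder's card post, an upright block 48 mm long (holder's x), 12 mm thick (holder's y) and 60 mm tall with a dark slot in its top, at the holder's x 22 mm, y +45 mm; this point is on its centre line, 20 mm below its top, 108 mm above the foot's underside. Axes as the holder's.
- wing (a point): Centre of the knob's wing: a black upright bar 60 mm long, 12 mm thick and 28 mm tall on a round hub, at the holder's x 22 mm, y -45 mm; this point is 109 mm above the foot's underside, 14 mm below the wing's top. Its x axis runs along the wing, y across its thickness, z up. The knob stays at one height as it turns.
- jaw: Dark flat clamping jaw (40 x 124 x 8 mm) in the throat, above the foot; it rises as the knob is turned clockwise seen from above, 5 mm per rad, and presses a mounted board against the top plate from below. The gap between its top face and the board's underside, once mounted, is 14 mm minus 5 mm per rad of joint screw. Its origin lies 21 mm below its top face.
- screw (a joint): Angle (rad) of the steel collar with a small pointer under the knob; it drives the jaw and grows clockwise seen from above. Starts between 0 and 1.2; reads about 2.8 when the jaw is tight on the mounted board. Turning it free takes about 0.05 N m.
- knob (a joint): Slip of the clutch: angle (rad) of the knob relative to the collar, clockwise positive, 0 at the start. The knob and collar turn as one until the jaw is tight; then, at 0.17 N m, the collar stands still and the knob slips with a steady drag, without a stop. It does not spring back.
- tin: Small food tin, 58 mm wide, 72 mm tall, standing loose on the far part of the board; origin at its underside.
- spice: Spice jar with a red cap, 45 mm wide, 106 mm tall, standing loose on the far part of the board; origin at its underside.

How it is judged:
By the outcome, as a careful person would: the job done as asked, in the order asked, and still so for the second after the job is handed in, with the robot touching nothing.
It also fails if it takes over 70 s, if anything falls off the work surface, if the arm or the gripper's body presses on something with over 40 N, if the wrist force passes 120 N, or if a joint passes its speed limit or range.

## Working session

There is one attempt and no reset: what is moved stays moved. The work goes in short steps, Python scripts to look and compute and a shell command to move; the robot and the scene stay as the last step left them, time stands still between calls to the robot, and variables do not carry over. Pictures are saved under pics/ and viewed, at most 10 in all, crops included, and the job is handed in when it is done.

```bash
mkdir -p pics; ls; cat > h.py <<'E'
import numpy as np, cv2
from plant import ctrl
def cam(n):
    i=ctrl.camera_info(n); return np.array(i["K"]),np.array(i["camera_from_world"])
def pts(n,d):
    K,T=cam(n); v,u=np.mgrid[0:400,0:640]
    c=np.stack([(u-K[0,2])/K[0,0]*d,(v-K[1,2])/K[1,1]*d,d],-1)
    return (c-T[:3,3])@T[:3,:3]
def shot(n,f=None):
    p,d=ctrl.read_camera(n)
    if f: cv2.imwrite("pics/"+f,p[:,:,::-1])
    np.savez("/tmp/"+n,p=p,d=d); return p,d,pts(n,d)
E
python3 - <<'E'
from h import *
for n in("top","side"):
    shot(n,n+"0.png");K,T=cam(n);print(n,K[0,0],-T[:3,:3].T@T[:3,3],T[2,:3])
a=cv2.imread("pics/top0.png");b=cv2.imread("pics/side0.png")
print(ctrl.get_state(),ctrl.tcp_to_grasp)
E
```

```text
pics
top 482.48478444791914 [0.50936546 0.09968929 1.0945657 ] [ 0.06299655  0.00197288 -0.99801179]
side 508.656856175282 [0.36975895 1.10582493 0.66419641] [ 0.15179054 -0.85474356 -0.49635984]
{'time': 0.1, 'qpos': array([-1.34600024e+00,  2.87115729e-01,  1.57804877e+00,  3.20499419e-05,
        1.27859751e+00, -1.50017717e-01]), 'dq': array([ 0.0008453 , -0.00040331, -0.00289284,  0.00029284,  0.00107996,
       -0.00026204]), 'joint_efforts': array([ 5.66399194e-04, -4.07293618e+01, -2.93698776e+01, -1.56824181e-04,
        3.39373830e-03, -6.50589385e-06]), 'eef_pos': array([ 0.24700547, -0.62753835,  0.23004989]), 'tcp_rot': array([ 9.82490948e-01,  1.86307168e-01, -2.52157960e-05, -1.08449334e-03]), 'contact_force': array([-0.89198921,  0.43097935, -0.34023666]), 'wrist_torque': array([ 0.01183793, -0.00803966, -0.02447891]), 'finger_force': 0.0, 'opening': 1.0012448688524327} 0.0187
```

View pics/top0.png

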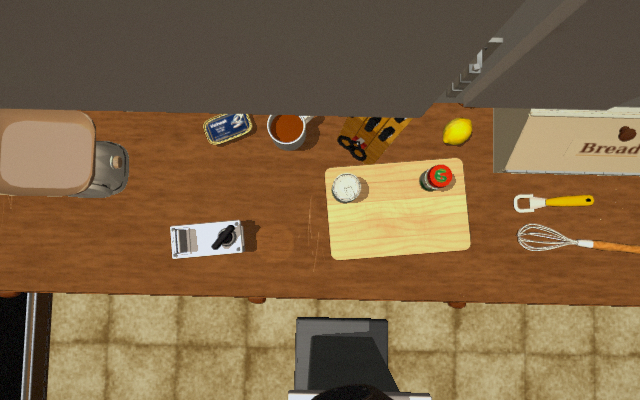

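View pics/side0.png

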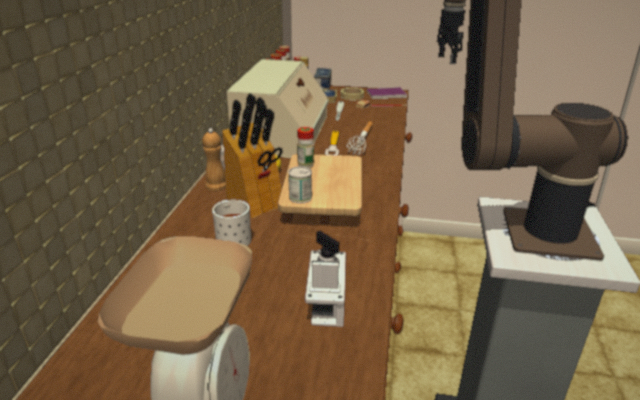

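The top view shows the holder at about (207,240), with its post at (183,241) and black wing at (224,237). The board is centred near (398,208), and the tin (347,188) and spice jar (437,178) stand on its far part. The side view shows the holder at (326,280) with the throat facing away from the robot.

```bash
cat > m.py <<'E'
from h import *
def load(n):
    z=np.load(f"/tmp/{n}.npz"); return z["p"],z["d"],pts(n,z["d"])
def rect(P,m):
    q=P[m][:,:2].astype(np.float32); r=cv2.minAreaRect(q*1000); return np.round(cv2.boxPoints(r)/1000,4).tolist(),np.round(r[0],1),np.round(r[1],1),round(r[2],2),len(q)
def big(m):
    n,l,s,_=cv2.connectedComponentsWithStats(m.astype(np.uint8)); return l==1+np.argmax(s[1:,4]) if n>1 else m
E
python3 - <<'E'
from m import *
for n in("top","side"):
    p,d,P=load(n); X,Y,Z=P[...,0],P[...,1],P[...,2]
    ok=d>0; hsv=cv2.cvtColor(p,cv2.COLOR_RGB2HSV)
    print(n,"table z",np.median(Z[ok&(abs(Z)<.02)&(X>.3)&(X<.7)]))
    b=ok&(Z>.052)&(Z<.07)&(X>.35)&(X<.75)&(Y<.1)&(Y>-.3)
    b=big(b); print("board",np.median(Z[b]),rect(P,b))
    reg=ok&(X>.3)&(X<.6)&(Y>.3)&(Y<.65)
    hs=reg&(Z>.06)&(Z<.075); print("plate",np.median(Z[hs]),rect(P,big(hs)))
    t=reg&(Z>.118); 
    black=t&(hsv[...,2]<70)
    for nm,m in(("black",big(black)),("post",big(reg&(Z>.075)&(hsv[...,2]>75)&(Y>.43))),):
        if m.sum()>3: print(nm,np.median(Z[m]),np.percentile(Z[m],97),rect(P,m))
    for nm,m in(("jar/tin>.08",ok&(Z>.09)&(Z<.19)&(X>.5)&(X<.7)&(Y<.06)&(Y>-.3)),):
        k,l,s,c=cv2.connectedComponentsWithStats(m.astype(np.uint8))
        for i in range(1,k):
            if s[i,4]>30:print(nm,s[i],P[l==i].min(0),P[l==i].max(0))
p,d,P=load("top"); print("cabinet",P[60,200],P[100,200],P[90,400],P[50,470])
for c in [(213,262),(165,205)]:pass
t=np.load("/tmp/top.npz")["p"];s=np.load("/tmp/side.npz")["p"]
a=cv2.resize(t[205:275,155:260],None,fx=5,fy=5,interpolation=cv2.INTER_CUBIC);b=cv2.resize(s[220:340,290:360],(204,350))
cv2.imwrite("pics/c1.png",np.hstack([a,b])[:,:,::-1])
E
```

```text
top table z 0.0010032083855118054
board 0.06134087392358788 ([[0.44670000672340393, 0.07050000131130219], [0.47749999165534973, -0.2282000035047531], [0.6766999959945679, -0.20759999752044678], [0.6459000110626221, 0.09109999984502792]], array([561.7, -68.6]), array([200.2, 300.3]), 5.89, 11568)
plate 0.0690991542726519 ([[0.4426000118255615, 0.4081999957561493], [0.45590001344680786, 0.2935999929904938], [0.525600016117096, 0.30169999599456787], [0.5123000144958496, 0.4162999987602234]], array([484.1, 354.9]), array([ 70.1, 115.4]), 6.63, 1269)
black 0.12310692755324823 0.12628433595309307 ([[0.4693000018596649, 0.30160000920295715], [0.4900999963283539, 0.3000999987125397], [0.49070000648498535, 0.30889999866485596], [0.4699999988079071, 0.31040000915527344]], array([480. , 305.2]), array([ 8.9, 20.8]), 85.88, 36)
post 0.20620304547563123 0.23789786786411243 ([[0.5594000220298767, 0.6498000025749207], [0.5594000220298767, 0.5066999793052673], [0.6000000238418579, 0.5066999793052673], [0.6000000238418579, 0.6498000025749207]], array([579.7, 578.2]), array([ 40.6, 143.1]), 0.0, 1618)
[... 1299 characters left out ...]
86 ([[0.5577999949455261, 0.6499000191688538], [0.5577999949455261, 0.5067999958992004], [0.6000000238418579, 0.5067999958992004], [0.6000000238418579, 0.6499000191688538]], array([578.9, 578.4]), array([ 42.2, 143.1]), 0.01, 1645)
jar/tin>.08 [289 112  25  47 647] [ 0.59752138 -0.2994074   0.09046269] [ 0.69997652 -0.10242116  0.16601285]
jar/tin>.08 [258 135  25  44 476] [ 0.64464192 -0.04595779  0.09039712] [0.69994814 0.05974978 0.18930003]
jar/tin>.08 [288 167  24  23 200] [0.56944366 0.01803642 0.09038464] [0.62563556 0.05998788 0.13075352]
cabinet [0.60086721 0.16628057 0.8365059 ] [0.60122516 0.18674085 0.75270138] [0.60155508 0.04877298 0.787543  ] [0.60138212 0.02586447 0.85861797]
```

View pics/c1.png

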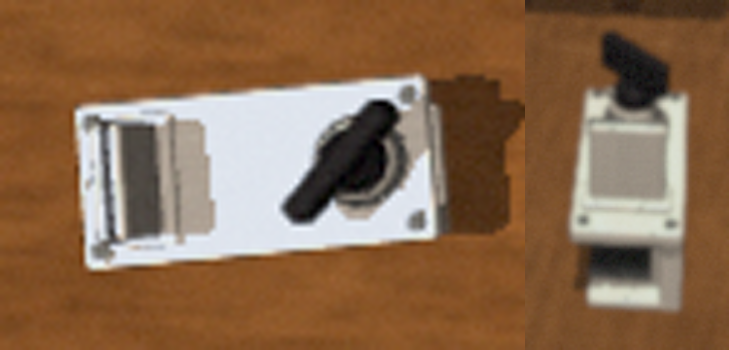

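The crops confirm the post is at the left (+y) end with its slot on top. The wing is oblique, running lower-left to upper-right. Next I refine the post and wing positions from both views and compute the first move.

```bash
cat >> h.py <<'E'
def tool(dst,yaw=None):
    """world target TCP -> slide (cm), turn (rad) from the present pose"""
    from scipy.spatial.transform import Rotation as R
    s=ctrl.get_state(); M=R.from_quat(s["tcp_rot"]).as_matrix()
    y=np.arctan2(M[1,0],M[0,0]); t=None if yaw is None else round(float(y-yaw),3)
    return np.round((np.array(dst)-s["eef_pos"])@M*100,2).tolist(),t
E
python3 - <<'E'
from m import *
for n,z0 in(("top",.001),("side",-.0035)):
    p,d,P=load(n); X,Y,Z=P[...,0],P[...,1],P[...,2]-z0
    hsv=cv2.cvtColor(p,cv2.COLOR_RGB2HSV)
    m=(d>0)&(Z>.119)&(Z<.14)&(X>.42)&(X<.55)&(Y>.37)&(Y<.46); print(n,"posttop",np.median(Z[m]),rect(P,m))
    m=(d>0)&(Z>.095)&(Z<.14)&(X>.42)&(X<.55)&(Y>.27)&(Y<.36)&(hsv[...,2]<80); 
    m2=m&(Z>.113); print("wing",np.median(Z[m2]),rect(P,m2),rect(P,m))
    m=(d>0)&(Z>.06)&(Z<.14)&(X>.4)&(X<.56)&(Y>.27)&(Y<.46); print("all",rect(P,m))
a=[0.478,0.417]
for w in ([.45,-.35,.23],[.5,0,.23],[.478,.417,.2]): print(tool(w,np.radians(6.6)))
E
```

```text
top posttop 0.12718152087180112 ([[0.45750001072883606, 0.3856000006198883], [0.45899999141693115, 0.3727000057697296], [0.5069000124931335, 0.3781999945640564], [0.5054000020027161, 0.3910999894142151]], array([482.2, 381.9]), array([48.2, 13. ]), 6.51, 166)
wing 0.12197378921177676 ([[0.4668000042438507, 0.30550000071525574], [0.5116000175476074, 0.26899999380111694], [0.5194000005722046, 0.2784999907016754], [0.4745999872684479, 0.3149999976158142]], array([493.1, 292. ]), array([12.4, 57.7]), 50.78, 176) ([[0.461899995803833, 0.2937999963760376], [0.5127999782562256, 0.26739999651908875], [0.5231999754905701, 0.2874000072479248], [0.4722999930381775, 0.31380000710487366]], array([492.5, 290.6]), array([22.5, 57.4]), 62.58, 211)
all ([[0.4426000118255615, 0.4081999957561493], [0.4596000015735626, 0.2623000144958496], [0.52920001745224, 0.2703999876976013], [0.5123000144958496, 0.4162999987602234]], array([485.9, 339.3]), array([ 70.1, 146.9]), 6.63, 2202)
side posttop 0.12655355502564836 ([[0.45559999346733093, 0.38929998874664307], [0.4580000042915344, 0.3749000132083893], [0.505
[... 242 characters left out ...]
2], [0.5184000134468079, 0.2847999930381775], [0.4715000092983246, 0.3206000030040741]], array([491.3, 297.9]), array([12.2, 59.1]), 52.68, 184) ([[0.46380001306533813, 0.31119999289512634], [0.5110999941825867, 0.2750999927520752], [0.5203999876976013, 0.2874000072479248], [0.4731000065803528, 0.32339999079704285]], array([492.1, 299.3]), array([15.4, 59.5]), 52.68, 334)
all ([[0.4417000114917755, 0.41339999437332153], [0.45879998803138733, 0.26429998874664307], [0.5284000039100647, 0.27230000495910645], [0.5112000107765198, 0.4214000105857849]], array([485. , 342.8]), array([ 70.1, 150. ]), 6.55, 2249)
([29.05, -18.4, 0.05], 0.26)
([46.52, -49.14, 0.13], 0.26)
([59.73, -88.74, 3.22], 0.26)
```

```bash
python3 -m inch '[{"slide":[29,-18.4,0],"turn":0,"grip":6},{"slide":[29,-18.4,0],"turn":0,"grip":6},{"slide":[29,-18.4,0],"turn":0,"grip":6},{"slide":[29,-18.4,0],"turn":0,"grip":6},{"slide":[29,-18.4,0],"turn":0,"grip":6},{"slide":[29,-18.4,0],"turn":0,"grip":6},{"slide":[29,-18.4,0],"turn":0,"grip":6},{"slide":[46.5,-49,0],"turn":0.26,"grip":6},{"slide":[46.5,-49,0],"turn":0.26,"grip":6},{"slide":[46.5,-49,0],"turn":0.26,"grip":6},{"slide":[46.5,-49,0],"turn":0.26,"grip":6},{"slide":[46.5,-49,0],"turn":0.26,"grip":6},{"slide":[46.5,-49,0],"turn":0.26,"grip":6},{"slide":[46.5,-49,0],"turn":0.26,"grip":6},{"slide":[58.8,-85.5,3],"turn":0.26,"grip":6},{"slide":[58.8,-85.5,3],"turn":0.26,"grip":6},{"slide":[58.8,-85.5,3],"turn":0.26,"grip":6},{"slide":[58.8,-85.5,3],"turn":0.26,"grip":6},{"slide":[58.8,-85.5,3],"turn":0.26,"grip":6},{"slide":[58.8,-85.5,3],"turn":0.26,"grip":6}]' 40
python3 -c "
from h import *
print(tool([.4815,.3835,.2],np.radians(6.6)),tool([.4815,.3835,.0893],np.radians(6.6)))"
```

```text
time: 2.1
eef_pos: [0.4848, 0.2959, 0.2077]
tcp_rot: [0.998, 0.057, -0.0, 0.0]
contact_force: [1.2, -0.0, -0.2]
opening: 0.701
finger_force: 0.0
([0.67, -8.74, 0.77], -0.0) ([0.68, -8.74, 11.84], -0.0)
```

```bash
python3 -m inch '[{"slide":[0.4,-4,0.4],"turn":0,"grip":6},{"slide":[0.5,-8,0.8],"turn":0,"grip":6},{"slide":[0.5,-8,0.8],"turn":0,"grip":6},{"slide":[0.5,-8,0.8],"turn":0,"grip":6},{"slide":[0.5,-8,0.8],"turn":0,"grip":6}]'
python3 -c "
from h import *
print(tool([.4815,.3835,.0893],np.radians(6.6)))
shot('top','t1.png')
p,d,P=shot('side'); cv2.imwrite('pics/s1.png',cv2.resize(p[150:350,230:430],(600,600))[:,:,::-1])"
```

```text
time: 2.6
eef_pos: [0.4814, 0.3732, 0.1999]
tcp_rot: [0.998, 0.057, -0.0, 0.0]
contact_force: [0.3, -0.1, -0.4]
opening: 0.705
finger_force: 0.0
([0.14, -1.03, 11.06], -0.001)
```

View pics/s1.png

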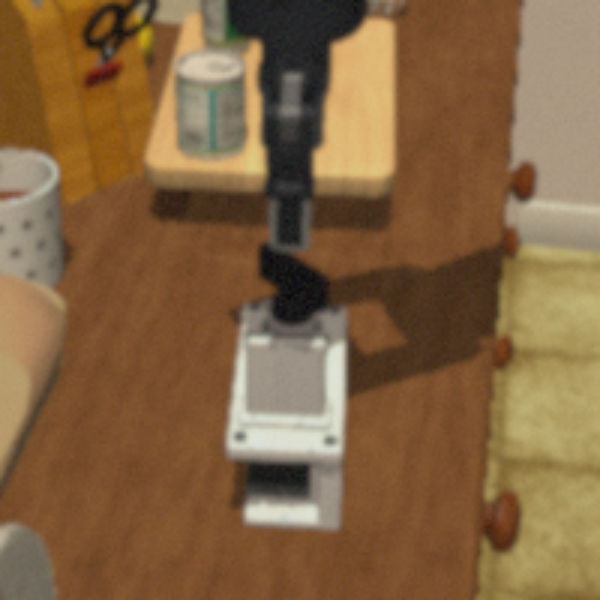

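In the side crop the fingers at (290,240) line up with the post's length direction at (288,375). I'll descend and grip.

```bash
python3 -m inch '[{"slide":[0.1,-1,2],"turn":0,"grip":6},{"slide":[0.1,-1,6],"turn":0,"grip":6},{"slide":[0.1,-1,9],"turn":0,"grip":6},{"slide":[0.1,-1,11],"turn":0,"grip":6},{"slide":[0.1,-1,11],"turn":0,"grip":6},{"slide":[0.1,-1,11],"turn":0,"grip":6},{"slide":[0.1,-1,11],"turn":0,"grip":6}]'
python3 -c "
from h import *
print(ctrl.get_state()['wrist_torque'],tool([.4815,.3835,.0893],np.radians(6.6)))"
```

```text
time: 3.4
eef_pos: [0.4827, 0.3843, 0.0925]
tcp_rot: [0.998, 0.057, 0.002, -0.001]
contact_force: [-0.3, 0.1, 0.2]
opening: 0.705
finger_force: 0.0
[ 0.03064375  0.0509659  -0.00812615] ([-0.13, 0.06, 0.32], -0.001)
```

```bash
python3 -m inch '[{"slide":[0,0,0],"grip":3,"turn":0},{"slide":[0,0,0],"grip":0.5,"turn":0},{"slide":[0,0,0],"grip":0.5,"turn":0},{"slide":[0,0,0],"grip":0.5,"turn":0},{"slide":[0,0,0],"grip":0.5,"turn":0},{"slide":[0,0,0],"grip":0.5,"turn":0},{"slide":[0,0,0],"grip":0.5,"turn":0},{"slide":[0,0,0],"grip":0.5,"turn":0},{"slide":[0,0,0],"grip":0.5,"turn":0},{"slide":[0,0,0],"grip":0.5,"turn":0}]' 80
python3 -c "
from h import *
print(ctrl.get_state()['wrist_torque'],tool([.4815,.3835,.0893],np.radians(6.6)))"
```

```text
time: 4.4
eef_pos: [0.4817, 0.3839, 0.091]
tcp_rot: [0.998, 0.057, 0.0, 0.0]
contact_force: [-0.5, -3.3, 6.1]
opening: 0.128
finger_force: 79.6
[-0.4035257   0.05966205  0.04828861] ([-0.02, 0.04, 0.17], -0.0)
```

```bash
python3 -m inch '[{"slide":[0,0,-0.5],"grip":0.5,"turn":0},{"slide":[0,0,-1.5],"grip":0.5,"turn":0},{"slide":[0,0,-3],"grip":0.5,"turn":0},{"slide":[0,0,-5],"grip":0.5,"turn":0},{"slide":[0,0,-7],"grip":0.5,"turn":0},{"slide":[0,0,-9],"grip":0.5,"turn":0},{"slide":[0,0,-9],"grip":0.5,"turn":0},{"slide":[0,0,-9],"grip":0.5,"turn":0},{"slide":[0,0,-9],"grip":0.5,"turn":0}]' 100
python3 -c "
from h import *
print(ctrl.get_state()['wrist_torque'],tool([.4296,-.0368,.18],np.radians(5.9)))
p,d,P=shot('side'); cv2.imwrite('pics/s2.png',cv2.resize(p[130:330,230:430],(600,600))[:,:,::-1])"
```

```text
time: 5.3
eef_pos: [0.4802, 0.3836, 0.1784]
tcp_rot: [0.998, 0.057, -0.002, 0.001]
contact_force: [0.4, -0.7, -6.8]
opening: 0.126
finger_force: 97.5
[ 0.29855077  0.00606599 -0.00875581] ([-9.84, 41.18, -0.09], 0.012)
```

View pics/s2.png

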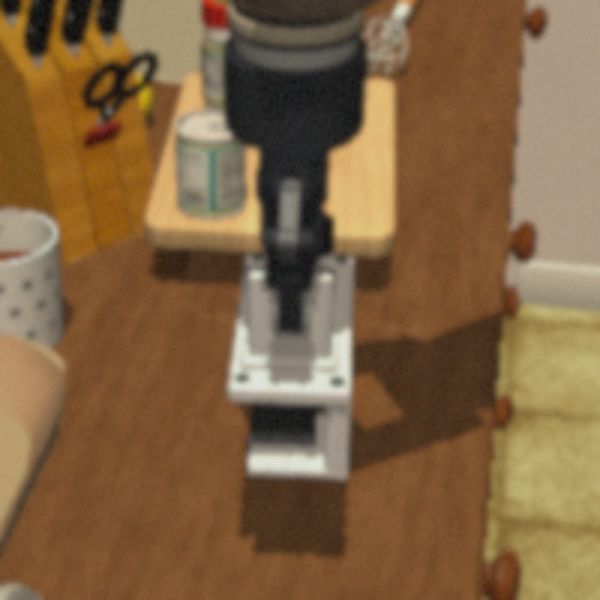

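The holder is held level and clear of the worktop, with the throat still facing inward (crop (290,430)). I'll carry it to in front of the edge.

```bash
python3 -m inch '[{"slide":[-0.4,1.5,-0.5],"grip":0.5,"turn":0},{"slide":[-1.2,5,-1],"grip":0.5,"turn":0},{"slide":[-2.2,9,-1],"grip":0.5,"turn":0},{"slide":[-3,13,-1],"grip":0.5,"turn":0},{"slide":[-4,17,-1],"grip":0.5,"turn":0},{"slide":[-5,21,-1],"grip":0.5,"turn":0},{"slide":[-6,25,-1],"grip":0.5,"turn":0},{"slide":[-7,29,-1],"grip":0.5,"turn":0},{"slide":[-8,33,-1],"grip":0.5,"turn":0},{"slide":[-8.7,36.5,-1],"grip":0.5,"turn":0},{"slide":[-9.3,39,-1],"grip":0.5,"turn":0.006},{"slide":[-9.7,40.5,-1],"grip":0.5,"turn":0.012},{"slide":[-9.8,41.1,-1],"grip":0.5,"turn":0.012},{"slide":[-9.8,41.1,-1],"grip":0.5,"turn":0.012},{"slide":[-9.8,41.1,-1],"grip":0.5,"turn":0.012},{"slide":[-9.8,41.1,-1],"grip":0.5,"turn":0.012}]'
cat > look.py <<'E'
from m import *
import sys
p,d,P=shot('top')
s=ctrl.get_state(); print("tcp",s["eef_pos"],"tq",s['wrist_torque'],"f",s["contact_force"])
X,Y,Z=P[...,0],P[...,1],P[...,2]-.001
zp=s["eef_pos"][2]+.0187-.108+.068   # expected plate-top height
hsv=cv2.cvtColor(p,cv2.COLOR_RGB2HSV)
m=(d>0)&(abs(Z-zp)<.012)&(X>.3)&(X<.58)&(Y>-.19)&(Y<.06)&(hsv[...,1]<70)&(hsv[...,2]>110)
m=big(m); print("exp",zp,"plate z",np.median(Z[m]),rect(P,m))
A=np.c_[X[m],Y[m],np.ones(m.sum())]; print("plane",np.linalg.lstsq(A,Z[m],rcond=None)[0])
cv2.imwrite('pics/'+sys.argv[1],cv2.resize(p[140:300,310:490],(720,640)[:1]+(600,))[:,:,::-1])
E
python3 look.py t3.png
```

```text
time: 6.95
eef_pos: [0.4308, -0.0347, 0.19]
tcp_rot: [0.999, 0.052, -0.0, -0.0]
contact_force: [-0.4, -0.1, -6.1]
opening: 0.127
finger_force: 98.8
tcp [ 0.43092262 -0.03466987  0.19010822] tq [ 0.280634   -0.02548814  0.03490556] f [-4.48236835e-01  1.27265962e-03 -6.81796948e+00]
exp 0.16880821899301007 plate z 0.16674942051140879 ([[0.4465999901294708, -0.06019999831914902], [0.45579999685287476, -0.15219999849796295], [0.477400004863739, -0.15000000596046448], [0.4681999981403351, -0.05810000002384186]], array([ 462. , -105.1]), array([21.7, 92.4]), 5.68, 367)
plane [-0.07309414 -0.00894778  0.19987338]
```

View pics/t3.png

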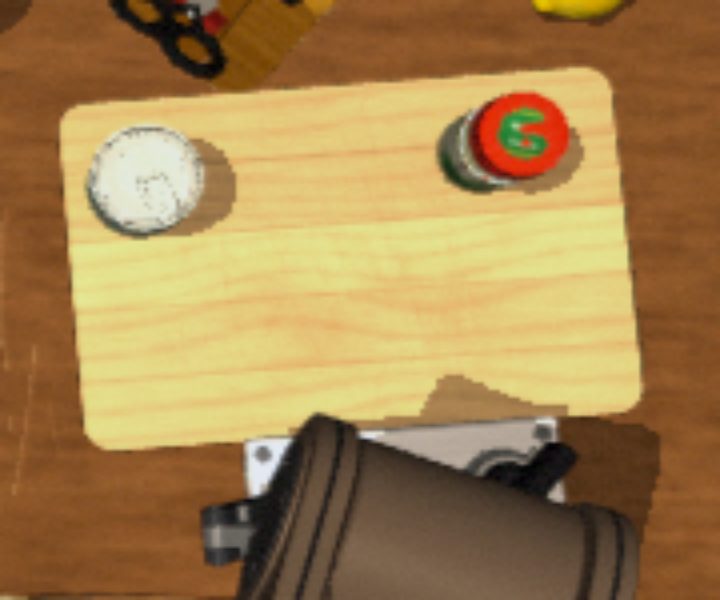

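The plate's front edge at crop (545,425) runs parallel to the board edge, about 50 mm back from its seat and about 2.5 mm too far to +y. I'll back off a little, shift, and lower it in front of the edge.

```bash
python3 -m inch '[{"slide":[-0.3,0.25,0],"grip":0.5,"turn":0},{"slide":[-0.3,0.25,1],"grip":0.5,"turn":0},{"slide":[-0.3,0.25,3],"grip":0.5,"turn":0},{"slide":[-0.3,0.25,5],"grip":0.5,"turn":0},{"slide":[-0.3,0.25,7],"grip":0.5,"turn":0},{"slide":[-0.3,0.25,8],"grip":0.5,"turn":0},{"slide":[-0.3,0.25,8.9],"grip":0.5,"turn":0},{"slide":[-0.3,0.25,8.9],"grip":0.5,"turn":0},{"slide":[-0.3,0.25,8.9],"grip":0.5,"turn":0},{"slide":[-0.3,0.25,8.9],"grip":0.5,"turn":0},{"slide":[-0.3,0.25,8.9],"grip":0.5,"turn":0}]'
python3 look.py t4.png
python3 - <<'E'
from h import *
p,d,P=shot('side'); Z=P[...,2]+.0035
cv2.imwrite('pics/s4.png',cv2.resize(p[120:240,260:400],(700,600))[:,:,::-1])
print(tool([.4793,-.0317,.1005],np.radians(5.9)))
E
```

```text
time: 8.1
eef_pos: [0.429, -0.0385, 0.1022]
tcp_rot: [0.999, 0.051, 0.001, 0.0]
contact_force: [0.4, -0.7, -6.7]
opening: 0.124
finger_force: 98.9
tcp [ 0.42882836 -0.03846826  0.10200834] tq [0.35273643 0.02494444 0.03503102] f [-9.41156234e-05  3.28641286e-01 -6.19635428e+00]
exp 0.08070833520795621 plate z 0.07891181713393258 ([[0.4422000050544739, -0.06120000034570694], [0.4523000121116638, -0.15729999542236328], [0.47589999437332153, -0.15479999780654907], [0.4659000039100647, -0.05869999900460243]], array([ 459.1, -108. ]), array([23.8, 96.7]), 5.96, 325)
plane [-0.08277263 -0.00890016  0.1161984 ]
([5.1, -0.15, 0.14], -0.0)
```

View pics/s4.png

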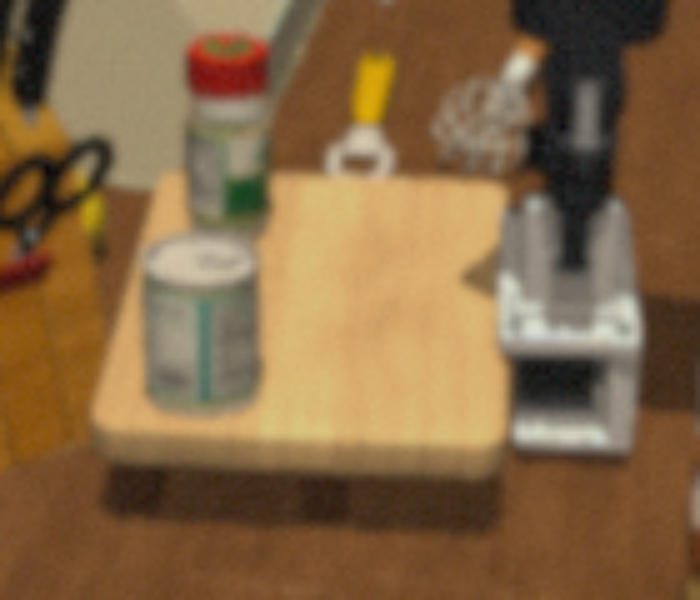

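```bash
python3 - <<'E'
from m import *
for n,z0 in(("top",.001),("side",-.0035)):
    p,d,P=load(n);X,Y,Z=P[...,0],P[...,1],P[...,2]-z0
    hx=(X-.412)*.9947+(Y+.086)*.1028; hy=-(X-.412)*.1028+(Y+.086)*.9947
    for a,b in((-70,-40),(-40,0),(50,75)):
        r=[]
        for x in range(-12,56,8):
            m=(d>0)&(hx>x/1e3)&(hx<x/1e3+.008)&(hy>a/1e3)&(hy<b/1e3)&(abs(Z-.079)<.011)
            r.append((round(1e3*float(np.median(Z[m])),1),int(m.sum())) if m.sum()>3 else None)
        print(n,a,b,r)
E
```

```text
top -70 -40 [None, None, None, (78.8, 7), None, (88.0, 6), (80.9, 38), (79.6, 56), (77.4, 35)]
top -40 0 [None, None, None, None, None, (81.8, 20), (79.6, 62), (79.2, 75), (78.1, 43)]
top 50 75 [None, None, None, None, None, (78.3, 12), (79.8, 17), (79.8, 31), (78.1, 22)]
side -70 -40 [None, None, None, None, None, None, (79.9, 5), (79.0, 14), (77.8, 5)]
side -40 0 [(78.9, 12), None, None, None, None, None, (79.0, 4), (78.7, 21), (78.0, 7)]
side 50 75 [(79.1, 19), (81.3, 24), (80.7, 33), (80.2, 28), (81.2, 24), (80.0, 26), (79.6, 23), (79.9, 28), (77.6, 7)]
```

The holder is level, with the plate underside about 6.5 mm above the board. I'll lower it 2 mm, then insert, slowing before contact.

```bash
python3 -m inch '[{"slide":[0,-0.17,0.2],"grip":0.5,"turn":0},{"slide":[0,-0.17,0.2],"grip":0.5,"turn":0},{"slide":[0.7,-0.17,0.2],"grip":0.5,"turn":0},{"slide":[1.4,-0.17,0.2],"grip":0.5,"turn":0},{"slide":[2.1,-0.17,0.2],"grip":0.5,"turn":0},{"slide":[2.8,-0.17,0.2],"grip":0.5,"turn":0},{"slide":[3.5,-0.17,0.2],"grip":0.5,"turn":0},{"slide":[4.1,-0.17,0.2],"grip":0.5,"turn":0},{"slide":[4.5,-0.17,0.2],"grip":0.5,"turn":0},{"slide":[4.5,-0.17,0.2],"grip":0.5,"turn":0},{"slide":[4.5,-0.17,0.2],"grip":0.5,"turn":0},{"slide":[4.5,-0.17,0.2],"grip":0.5,"turn":0}]'
python3 look.py t5.png
python3 -c "
from h import *
print(tool([.4793,-.0317,.0965],np.radians(5.9)))"
```

```text
time: 9.4
eef_pos: [0.4725, -0.0319, 0.099]
tcp_rot: [0.999, 0.051, -0.0, -0.0]
contact_force: [-0.6, 0.9, -6.6]
opening: 0.122
finger_force: 98.9
tcp [ 0.47246474 -0.0319146   0.09906517] tq [ 0.36680674  0.06065118 -0.01705239] f [ 0.06645843 -0.08082397 -7.31997313]
exp 0.0777651723176772 plate z 0.07599379507261567 ([[0.49900001287460327, -0.09000000357627869], [0.5004000067710876, -0.147599995136261], [0.5170999765396118, -0.14710000157356262], [0.5156999826431274, -0.08959999680519104]], array([ 508.1, -118.6]), array([16.7, 57.5]), 1.38, 142)
plane [-0.10920183 -0.00947391  0.13056668]
([0.68, 0.05, 0.26], -0.0)
```

```bash
python3 -m inch '[{"slide":[0.2,0,0.1],"grip":0.5,"turn":0},{"slide":[0.4,0,0.1],"grip":0.5,"turn":0},{"slide":[0.5,0,0.1],"grip":0.5,"turn":0},{"slide":[0.6,0,0.1],"grip":0.5,"turn":0},{"slide":[0.6,0,0.1],"grip":0.5,"turn":0},{"slide":[0.6,0,0.1],"grip":0.5,"turn":0}]'
python3 -m inch '[{"slide":[0.05,0,0],"grip":0.5,"turn":0},{"slide":[0.1,0,0],"grip":0.5,"turn":0},{"slide":[0.1,0,0],"grip":0.5,"turn":0},{"slide":[0.1,0,0],"grip":0.5,"turn":0}]'
python3 -m inch '[{"slide":[0.05,0,0],"grip":0.5,"turn":0},{"slide":[0.1,0,0],"grip":0.5,"turn":0},{"slide":[0.1,0,0],"grip":0.5,"turn":0},{"slide":[0.1,0,0],"grip":0.5,"turn":0}]'
```

```text
time: 10.05
eef_pos: [0.4788, -0.0314, 0.0982]
tcp_rot: [0.999, 0.051, -0.0, -0.0]
contact_force: [-0.5, 0.8, -7.1]
opening: 0.124
finger_force: 98.9
time: 10.45
eef_pos: [0.4792, -0.0313, 0.098]
tcp_rot: [0.999, 0.051, -0.001, -0.0]
contact_force: [-2.7, -0.9, -6.2]
opening: 0.125
finger_force: 98.9
time: 10.85
eef_pos: [0.4795, -0.0312, 0.0978]
tcp_rot: [0.999, 0.052, -0.002, -0.0]
contact_force: [-4.8, -1.5, -4.5]
opening: 0.127
finger_force: 99.1
```

```bash
python3 -m inch '[{"slide":[0,0,0.1],"grip":0.5,"turn":0},{"slide":[0,0,0.1],"grip":0.5,"turn":0},{"slide":[0,0,0.1],"grip":0.5,"turn":0}]'
python3 -m inch '[{"slide":[0,0,0.1],"grip":0.5,"turn":0},{"slide":[0,0,0.1],"grip":0.5,"turn":0},{"slide":[0,0,0.1],"grip":0.5,"turn":0}]'
python3 -c "
from h import *
print(ctrl.get_state()['wrist_torque'])"
python3 -m inch '[{"slide":[0,0,0.1],"grip":0.5,"turn":0},{"slide":[0,0,0.1],"grip":0.5,"turn":0},{"slide":[0,0,0.1],"grip":0.5,"turn":0}]'
python3 look.py t6.png
```

```text
time: 11.15
eef_pos: [0.4794, -0.0311, 0.0966]
tcp_rot: [0.999, 0.052, -0.002, -0.0]
contact_force: [-5.0, -0.7, -4.8]
opening: 0.13
finger_force: 99.2
time: 11.45
eef_pos: [0.4794, -0.031, 0.0963]
tcp_rot: [0.999, 0.052, -0.002, -0.0]
contact_force: [-6.0, 0.8, -1.5]
opening: 0.125
finger_force: 99.9
[ 0.09979348  1.35798065 -0.11171687]
time: 11.75
eef_pos: [0.4794, -0.031, 0.0963]
tcp_rot: [0.999, 0.052, -0.003, -0.0]
contact_force: [-10.3, 0.6, 5.4]
opening: 0.127
finger_force: 100.7
tcp [ 0.4794225  -0.03099823  0.09626863] tq [ 0.13847361  1.7612426  -0.06407528] f [-10.05558352   0.19140337   5.32415254]
exp 0.07496863144614467 plate z 0.07292705510513134 ([[0.5095999836921692, -0.09910000115633011], [0.5108000040054321, -0.1477999985218048], [0.5235000252723694, -0.14749999344348907], [0.5223000049591064, -0.09880000352859497]], array([ 516.6, -123.3]), array([12.7, 48.7]), 1.41, 103)
plane [-0.06098097 -0.03396199  0.10030579]
```

Contact came at x≈0.479 as predicted, and the plate top sits at 73 mm, so the holder is seated. I'll release and rise.

```bash
python3 -m inch '[{"slide":[0,0,-0.1],"grip":0.5,"turn":0},{"slide":[0,0,-0.1],"grip":2,"turn":0},{"slide":[0,0,-0.1],"grip":4,"turn":0},{"slide":[0,0,-0.1],"grip":5,"turn":0},{"slide":[0,0,-0.1],"grip":5,"turn":0},{"slide":[0,0,-2],"grip":5,"turn":0},{"slide":[0,0,-5],"grip":5,"turn":0},{"slide":[-1,0,-9],"grip":5,"turn":0},{"slide":[-1,0,-13],"grip":5,"turn":0},{"slide":[-1,-4,-14],"grip":5,"turn":0},{"slide":[-1,-9,-14],"grip":5,"turn":0},{"slide":[-1,-14,-14],"grip":5,"turn":0},{"slide":[-1,-18,-14],"grip":5,"turn":0},{"slide":[-1,-22,-14],"grip":5,"turn":0},{"slide":[-1,-22,-14],"grip":5,"turn":0}]'
cat > meas.py <<'E'
from m import *
import sys
for n,z0 in(("top",.001),("side",-.0035)):
    p,d,P=shot(n);X,Y,Z=P[...,0],P[...,1],P[...,2]-z0
    hsv=cv2.cvtColor(p,cv2.COLOR_RGB2HSV)
    R=(d>0)&(X>.4)&(X<.58)&(Y>-.2)&(Y<.05)
    a=R&(Z>.067)&(Z<.078)&(hsv[...,1]<90); a=big(a); print(n,"plate",np.median(Z[a]),rect(P,a)[1:])
    o=R&(Z>.068)&(Z<.14)
    o=big(o);print("all",rect(P,o)); 
    w=R&(Z>.113)&(Z<.13)&(hsv[...,2]<80)&(Y<-.05);w=big(w); print("wing",np.median(Z[w]),rect(P,w))
    t=R&(Z>.121)&(Z<.14)&(Y>-.07);print("post",rect(P,big(t)))
    if n=="top":cv2.imwrite('pics/'+sys.argv[1],cv2.resize(p[140:300,310:490],(675,600))[:,:,::-1])
s=ctrl.get_state();print(s["qpos"],s["eef_pos"])
E
python3 meas.py t7.png
```

```text
time: 13.3
eef_pos: [0.4477, 0.1905, 0.2358]
tcp_rot: [0.999, 0.054, 0.001, -0.001]
contact_force: [0.5, -0.5, 0.2]
opening: 0.583
finger_force: 0.0
top plate 0.07314830340157519 (array([483.4, -76.9]), array([ 69.6, 150. ]), 5.85, 1757)
all ([[0.4406999945640564, -0.00570000009611249], [0.4560999870300293, -0.1551000028848648], [0.5256999731063843, -0.14790000021457672], [0.510200023651123, 0.001500000013038516]], array([483.2, -76.8]), array([ 69.9, 150.2]), 5.9, 2359)
wing 0.1266441413320496 ([[0.461899995803833, -0.1080000028014183], [0.5080999732017517, -0.14499999582767487], [0.5160999894142151, -0.13500000536441803], [0.4699000120162964, -0.09799999743700027]], array([ 489. , -121.5]), array([12.8, 59.1]), 51.31, 185)
post ([[0.45570001006126404, -0.028300000354647636], [0.4569999873638153, -0.040699999779462814], [0.5033000111579895, -0.035599999129772186], [0.5019000172615051, -0.02319999970495701]], array([479.5, -32. ]), array([46.5, 12.5]), 6.28, 156)
side plate 0.07285311233054245 (array([481.9, -73.7]), array([ 70. , 155.5]), 5.86, 354)
all ([[0.4390999972820282, 0.0], [0.4546999931335449, -0.1518000066280365], [0.524399995803833, -0.14470000565052032], [0.5088000297546387, 0.007199999876320362]], array([481.7, -72.3]), array([ 70. , 152.7]), 5.86, 821)
wing 0.12263433982327757 ([[0.4828000068664551, -0.11490000039339066], [0.5080999732017517, -0.1379999965429306], [0.5145999789237976, -0.13089999556541443], [0.489300012588501, -0.10779999941587448]], array([ 498.7, -122.9]), array([ 9.6, 34.3]), 47.61, 51)
post ([[0.47620001435279846, -0.02160000056028366], [0.47929999232292175, -0.03739999979734421], [0.503600001335144, -0.032499998807907104], [0.5005000233650208, -0.01679999940097332]], array([489.9, -27.1]), array([24.8, 16. ]), 11.33, 63)
[ 1.87046620e-01 -1.44812880e-01  2.02493583e+00 -4.17390557e-04
  1.26059166e+00  1.65271262e+00] [0.44831236 0.18743745 0.23546201]
```

View pics/t7.png

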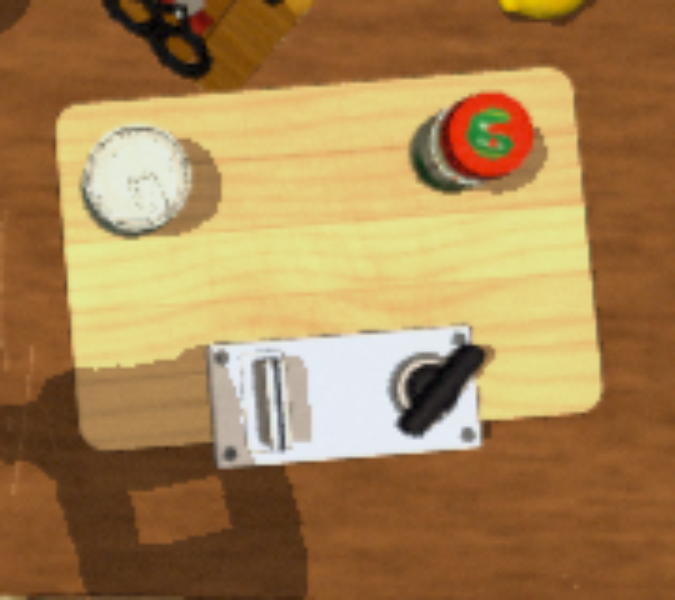

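The holder sits square (5.9° for both it and the board), centred to within about 0.5 mm, and level at 73 mm. The tin at crop (135,180) and the jar at (490,135) are untouched. The wing runs from (410,430) to (480,355). I'll use the opposite wrist half-turn, because the clockwise turn raises joint 6.

```bash
python3 -c "
from h import *
print(tool([.4888,-.1215,.2],2.466))"
python3 -m inch '[{"slide":[0.3,4,0],"turn":-0.15,"grip":5},{"slide":[0.6,8,0],"turn":-0.3,"grip":5},{"slide":[0.9,12,0],"turn":-0.45,"grip":5},{"slide":[0.9,16,0],"turn":-0.6,"grip":5},{"slide":[0.9,20,0],"turn":-0.75,"grip":5},{"slide":[0.9,24,0],"turn":-0.9,"grip":5},{"slide":[0.9,28,0],"turn":-1.05,"grip":5},{"slide":[0.9,31,0],"turn":-1.2,"grip":5},{"slide":[0.9,31,0],"turn":-1.35,"grip":5},{"slide":[0.9,31,0],"turn":-1.5,"grip":5},{"slide":[0.9,31,0],"turn":-1.65,"grip":5},{"slide":[0.9,31,0],"turn":-1.8,"grip":5},{"slide":[0.9,31,0],"turn":-1.95,"grip":5},{"slide":[0.9,31,0],"turn":-2.1,"grip":5},{"slide":[0.9,31,0],"turn":-2.25,"grip":5},{"slide":[0.9,31,0],"turn":-2.36,"grip":5},{"slide":[0.9,31,0],"turn":-2.36,"grip":5},{"slide":[0.9,31,0],"turn":-2.36,"grip":5},{"slide":[0.9,31,0],"turn":-2.36,"grip":5}]'
python3 -c "
from h import *
print(tool([.4888,-.1215,.0953],2.466),ctrl.get_state()['qpos'])"
```

```text
([0.78, 31.15, 3.56], -2.361)
time: 15.3
eef_pos: [0.4888, -0.1218, 0.2353]
tcp_rot: [0.334, 0.942, -0.0, 0.0]
contact_force: [1.1, -0.2, -0.2]
opening: 0.586
finger_force: 0.0
([0.02, 0.03, 14.0], -0.006) [-4.45812950e-01 -1.01097140e-01  1.98590504e+00 -1.62129253e-04
  1.25642075e+00 -1.33502296e+00]
```

```bash
python3 -m inch '[{"slide":[0,0,3],"turn":0,"grip":5},{"slide":[0,0,7],"turn":0,"grip":5},{"slide":[0,0,10.5],"turn":0,"grip":5},{"slide":[0,0,13],"turn":0,"grip":5},{"slide":[0,0,14],"turn":0,"grip":5},{"slide":[0,0,14],"turn":0,"grip":5},{"slide":[0,0,14],"turn":0,"grip":5},{"slide":[0,0,14],"turn":0,"grip":5},{"slide":[0,0,14],"turn":0,"grip":5}]' 30
python3 -c "
from h import *
print(tool([.4888,-.1215,.0953],2.466),ctrl.get_state()['wrist_torque'])"
python3 -m inch '[{"slide":[0,0,0],"turn":0,"grip":3},{"slide":[0,0,0],"turn":0,"grip":2},{"slide":[0,0,0],"turn":0,"grip":0.6},{"slide":[0,0,0],"turn":0,"grip":0.6},{"slide":[0,0,0],"turn":0,"grip":0.6},{"slide":[0,0,0],"turn":0,"grip":0.6},{"slide":[0,0,0],"turn":0,"grip":0.6},{"slide":[0,0,0],"turn":0,"grip":0.6},{"slide":[0,0,0],"turn":0,"grip":0.6}]' 30
python3 -c "
from h import *
print(tool([.4888,-.1215,.0953],2.466),ctrl.get_state()['wrist_torque'])"
```

```text
time: 16.2
eef_pos: [0.4901, -0.1213, 0.0969]
tcp_rot: [0.333, 0.943, -0.0, 0.002]
contact_force: [1.0, -0.3, 0.3]
opening: 0.583
finger_force: 0.0
([0.09, -0.1, 0.16], -0.003) [-0.00958083  0.01953421  0.03000681]
time: 17.1
eef_pos: [0.4895, -0.121, 0.0962]
tcp_rot: [0.333, 0.943, -0.0, 0.0]
contact_force: [-1.0, -0.0, 5.5]
opening: 0.275
finger_force: 29.6
([0.02, -0.08, 0.09], -0.003) [ 0.04702591  0.26412182 -0.00122969]
```

The opening stopped at 23 mm, so the fingertips (4 mm below the wing) pinched the hub. I'll open, rise 7 mm, and regrip on the wing.

```bash
python3 -m inch '[{"slide":[0,0,0],"turn":0,"grip":5},{"slide":[0,0,0],"turn":0,"grip":5},{"slide":[0,0,-0.3],"turn":0,"grip":5},{"slide":[0,0,-0.7],"turn":0,"grip":5},{"slide":[0,0,-0.7],"turn":0,"grip":5},{"slide":[0,0,-0.7],"turn":0,"grip":2},{"slide":[0,0,-0.7],"turn":0,"grip":0.6},{"slide":[0,0,-0.7],"turn":0,"grip":0.6},{"slide":[0,0,-0.7],"turn":0,"grip":0.6},{"slide":[0,0,-0.7],"turn":0,"grip":0.6},{"slide":[0,0,-0.7],"turn":0,"grip":0.6},{"slide":[0,0,-0.7],"turn":0,"grip":0.6},{"slide":[0,0,-0.7],"turn":0,"grip":0.6}]' 30
python3 -c "
from h import *
print(tool([.4888,-.1215,.0953],2.466),ctrl.get_state()['wrist_torque'])"
```

```text
time: 18.4
eef_pos: [0.489, -0.1207, 0.1022]
tcp_rot: [0.333, 0.943, 0.0, -0.0]
contact_force: [-0.2, 0.8, 1.1]
opening: 0.134
finger_force: 35.0
([-0.03, -0.07, 0.69], -0.003) [ 0.08076763  0.02625585 -0.07180343]
```

```bash
cat > tq.sh <<'E'
python3 -c "
from h import *
s=ctrl.get_state();print(s['wrist_torque'].round(3),tool([.489,-.1207,.1022],2.466),'q6',s['qpos'][5].round(3))"
E
python3 -m inch '[{"slide":[0,0,0],"turn":0.1,"grip":0.6},{"slide":[0,0,0],"turn":0.2,"grip":0.6},{"slide":[0,0,0],"turn":0.3,"grip":0.6},{"slide":[0,0,0],"turn":0.4,"grip":0.6}]'; sh tq.sh
python3 -m inch '[{"slide":[0,0,0],"turn":0.1,"grip":0.6},{"slide":[0,0,0],"turn":0.2,"grip":0.6},{"slide":[0,0,0],"turn":0.3,"grip":0.6},{"slide":[0,0,0],"turn":0.4,"grip":0.6}]'; sh tq.sh
python3 -m inch '[{"slide":[0,0,0],"turn":0.1,"grip":0.6},{"slide":[0,0,0],"turn":0.2,"grip":0.6},{"slide":[0,0,0],"turn":0.3,"grip":0.6},{"slide":[0,0,0],"turn":0.4,"grip":0.6}]'; sh tq.sh
```

```text
time: 18.8
eef_pos: [0.4889, -0.1208, 0.1022]
tcp_rot: [0.515, 0.857, -0.0, -0.0]
contact_force: [-1.1, 0.6, 1.0]
opening: 0.134
finger_force: 35.1
[0.056 0.102 0.04 ] ([0.0, 0.01, 0.0], -0.407) q6 -0.932
time: 19.2
eef_pos: [0.4888, -0.1208, 0.1022]
tcp_rot: [0.675, 0.738, -0.0, -0.0]
contact_force: [-0.5, 0.6, 1.0]
opening: 0.134
finger_force: 35.2
[0.067 0.121 0.018] ([0.01, 0.02, -0.0], -0.807) q6 -0.532
time: 19.6
eef_pos: [0.4887, -0.1208, 0.1022]
tcp_rot: [0.808, 0.589, -0.0, -0.0]
contact_force: [-1.2, -0.5, 1.3]
opening: 0.135
finger_force: 35.2
[0.051 0.222 0.067] ([0.02, 0.03, -0.0], -1.207) q6 -0.132
```

```bash

python3 -m inch '[{"slide":[0,0,0],"turn":0.1,"grip":0.6},{"slide":[0,0,0],"turn":0.2,"grip":0.6}]'|grep op; sh tq.sh
python3 -m inch '[{"slide":[0,0,0],"turn":0.07,"grip":0.6},{"slide":[0,0,0],"turn":0.14,"grip":0.6}]'|grep op; sh tq.sh
python3 -m inch '[{"slide":[0,0,0],"turn":0.07,"grip":0.6},{"slide":[0,0,0],"turn":0.14,"grip":0.6}]'|grep op; sh tq.sh
```

```text
opening: 0.132
[0.024 0.247 0.053] ([0.02, 0.03, -0.0], -1.407) q6 0.068
opening: 0.13
[0.067 0.287 0.055] ([0.03, 0.02, -0.0], -1.545) q6 0.207
opening: 0.133
[0.084 0.286 0.088] ([0.03, 0.03, -0.0], -1.685) q6 0.347
```

```bash

python3 -m inch '[{"slide":[0,0,0],"turn":0.06,"grip":0.6},{"slide":[0,0,0],"turn":0.12,"grip":0.6}]'|grep op; sh tq.sh
python3 -m inch '[{"slide":[0,0,0],"turn":0.06,"grip":0.6},{"slide":[0,0,0],"turn":0.12,"grip":0.6}]'|grep op; sh tq.sh
```

```text
opening: 0.135
[0.124 0.265 0.057] ([0.04, 0.02, -0.0], -1.805) q6 0.466
opening: 0.135
[0.102 0.281 0.001] ([0.04, 0.02, 0.0], -1.925) q6 0.586
```

```bash

python3 -m inch '[{"slide":[0,0,0],"turn":0.06,"grip":0.6},{"slide":[0,0,0],"turn":0.12,"grip":0.6}]'|grep op; sh tq.sh
```

```text
opening: 0.132
[0.119 0.271 0.111] ([0.04, 0.02, -0.0], -2.045) q6 0.706
```

```bash

python3 -m inch '[{"slide":[0,0,0],"turn":0.06,"grip":0.6},{"slide":[0,0,0],"turn":0.12,"grip":0.6}]'|grep op; sh tq.sh
```

```text
opening: 0.128
[0.158 0.32  0.205] ([0.04, 0.02, -0.0], -2.164) q6 0.826
```

Torque has jumped to about 0.2 N m, so the jaw is tight. I'll confirm with one small step.

```bash

python3 -m inch '[{"slide":[0,0,0],"turn":0.05,"grip":0.6}]'|grep op; sh tq.sh
python3 -m inch '[{"slide":[0,0,0],"turn":0.05,"grip":0.6}]'|grep op; sh tq.sh
```

```text
opening: 0.134
[0.226 0.285 0.159] ([0.04, 0.02, -0.0], -2.214) q6 0.876
opening: 0.135
[0.248 0.289 0.158] ([0.04, 0.02, -0.0], -2.264) q6 0.925
```

```bash

python3 -m inch '[{"slide":[0,0,0],"turn":0.08,"grip":0.6}]'|grep op; sh tq.sh
python3 -m inch '[{"slide":[0,0,0],"turn":0,"grip":0.6},{"slide":[0,0,0],"turn":0,"grip":3},{"slide":[0,0,0],"turn":0,"grip":4},{"slide":[0,0,0],"turn":0,"grip":4},{"slide":[0,0,-1],"turn":0,"grip":4},{"slide":[0,0,-4],"turn":0,"grip":4},{"slide":[0,0,-8],"turn":0,"grip":4},{"slide":[0,0,-12],"turn":0,"grip":4},{"slide":[0,0,-14],"turn":0,"grip":4},{"slide":[0,0,-14],"turn":0,"grip":4}]'; sh tq.sh
python3 -c "
from h import *
print(tool([.43,.2,.25]))"
```

```text
opening: 0.132
[0.147 0.309 0.128] ([0.04, 0.02, 0.0], -2.345) q6 1.006
time: 22.3
eef_pos: [0.4912, -0.1218, 0.2475]
tcp_rot: [0.998, 0.062, 0.004, 0.002]
contact_force: [0.1, 1.0, 0.3]
opening: 0.472
finger_force: 0.0
[0.051 0.081 0.025] ([-0.33, -0.21, 14.53], -2.343) q6 1.004
([-2.12, -32.68, -0.44], None)
```

Torque held a plateau of about 0.15 N m, so the clutch is slipping. I've stopped and let go, and will move aside to check.

```bash
python3 -m inch '[{"slide":[-0.5,-4,0],"turn":0,"grip":4},{"slide":[-1,-8,0],"turn":0,"grip":4},{"slide":[-1.5,-12,0],"turn":0,"grip":4},{"slide":[-2,-16,0],"turn":0,"grip":4},{"slide":[-2,-20,0],"turn":0,"grip":4},{"slide":[-2,-24,0],"turn":0,"grip":4},{"slide":[-2,-28,0],"turn":0,"grip":4},{"slide":[-2,-32,0],"turn":0,"grip":4},{"slide":[-2,-36,0],"turn":0,"grip":4},{"slide":[-2,-40,0],"turn":0,"grip":4},{"slide":[-2,-40,0],"turn":0,"grip":4},{"slide":[-2,-40,0],"turn":0,"grip":4}]'
python3 meas.py t8.png
python3 - <<'E'
import numpy as np,cv2
t=np.load("/tmp/top.npz")["p"];s=np.load("/tmp/side.npz")["p"]
a=cv2.resize(t[215:275,360:445],(510,360),interpolation=cv2.INTER_CUBIC)
b=cv2.resize(s[140:225,300:400],(424,360),interpolation=cv2.INTER_CUBIC)[:,:280]
cv2.imwrite("pics/c8.png",np.hstack([a,b])[:,:,::-1])
E
```

```text
time: 23.5
eef_pos: [0.4192, 0.2741, 0.2407]
tcp_rot: [0.998, 0.063, -0.001, 0.001]
contact_force: [0.0, -1.1, -0.7]
opening: 0.469
finger_force: 0.0
top plate 0.07302965708701067 (array([483.4, -76.8]), array([ 69.6, 150.1]), 5.88, 1732)
all ([[0.4406999945640564, -0.00570000009611249], [0.4560000002384186, -0.1550000011920929], [0.5256999731063843, -0.1477999985218048], [0.5102999806404114, 0.00139999995008111]], array([483.2, -76.8]), array([ 70. , 150.1]), 5.88, 2343)
wing 0.12651636106383368 ([[0.45989999175071716, -0.11969999969005585], [0.461899995803833, -0.13199999928474426], [0.5192000269889832, -0.12250000238418579], [0.5171999931335449, -0.11020000278949738]], array([ 489.5, -121.1]), array([58. , 12.4]), 9.41, 183)
post ([[0.4560000002384186, -0.027899999171495438], [0.4571000039577484, -0.039799999445676804], [0.5030999779701233, -0.03539999946951866], [0.5019999742507935, -0.023499999195337296]], array([479.5, -31.7]), array([46.2, 11.9]), 5.48, 155)
side plate 0.07289692373916797 (array([481.7, -71.3]), array([ 69.7, 152.8]), 5.78, 297)
all ([[0.43939998745918274, 0.0012000000569969416], [0.454800009727478, -0.15080000460147858], [0.5241000056266785, -0.14380000531673431], [0.5087000131607056, 0.008200000040233135]], array([481.7, -71.3]), array([ 69.7, 152.8]), 5.78, 965)
wing 0.12096586839983628 ([[0.4596000015735626, -0.1136000007390976], [0.4641999900341034, -0.13009999692440033], [0.517300009727478, -0.11540000140666962], [0.5127999782562256, -0.09889999777078629]], array([ 488.5, -114.5]), array([55.1, 17.1]), 15.41, 126)
post ([[0.45419999957084656, -0.02199999988079071], [0.4562000036239624, -0.038100000470876694], [0.503000020980835, -0.03220000118017197], [0.5009999871253967, -0.016100000590085983]], array([478.6, -27.1]), array([47.2, 16.2]), 7.16, 123)
[ 3.73792598e-01 -1.11770250e-01  1.98470134e+00 -3.93253427e-04
  1.27042403e+00  1.82240017e+00] [0.41990266 0.27298299 0.24121679]
```

View pics/c8.png

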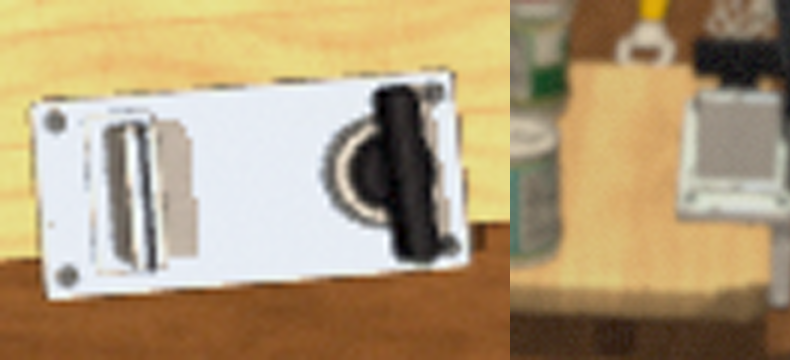

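The check shows the holder unmoved (centre still (0.483, -0.077), 5.9°, plate at 73 mm). The wing followed the tool by about 2.3 rad to (405,170) in the crop. The torque stepped from about 0.05 to a flat 0.16 N m over the last 0.2 rad, which fits the clutch slipping once and briefly. The robot is clear, so I'm handing in.

```bash
python3 -c "
from plant import ctrl
print(ctrl.sign_off())"
```

```text
the job is handed in; nothing more can be done
None
```

The holder is clamped square at the middle of the board's near edge, and I turned its knob clockwise until torque jumped from about 0.05 to a steady 0.16 N m, read as an estimated 0.2 rad of clutch slip (limit about 0.79); I did not see the jaw itself, and the job is handed in after about 24 s.

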